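# Turn the blue filter cell home in the microscope lamp

### The job

Fit the blue filter to the microscope lamp: pick up the blue filter cell and set it down upright and centred on the lamp's black ring with its wings lying across the ring, well away from the two notches. Then, pressing lightly, turn it with the gripper until the wings drop into the notches and the cell sits fully home, and let go; do not disturb the amber and green cells.

Things in the scene. Friction and masses are not known exactly. Their poses are not given: they have to be found in the camera images.
- blue_cell: Blue filter cell, the one to fit: upright round black barrel, 40 mm diameter, 45 mm tall, blue glass on top, with an aluminium bar 80 x 16 mm, 8 mm thick, across its foot; the bar's ends are two opposite wings. About 120 g. Grip the barrel above the wings, from any direction. Origin: centre of the underside; x along the wings, z up; half a turn about z makes no difference.
- amber_cell: Filter cell like the blue one in shape and size, but with amber glass on top. Leave it where it stands. Origin and axes as for the blue cell.
- green_cell: Filter cell like the blue one in shape and size, but with green glass on top. Leave it where it stands. Origin and axes as for the blue cell.
- lamp: White lamp box, 130 mm square, fixed; purple top 50 mm above its origin. Centred on it a black ring, radii 26 and 44 mm, top at 62 mm, with two opposite notches (23 mm wide inside). Wings over 25 degrees off the notches rest at 62 mm; within 10 degrees the cell drops to 50 mm, with 5 mm side play. Press under 40 N. Origin: underside centre; x through both notches, z up; half a turn makes no difference.
Not all that is in view belongs to the job. There is more than one size of the lamp; the job needs the middle-sized.

How it is judged:
By the outcome, as a careful person would: the job done as asked, in the order asked, and still so for the second after the job is handed in, with the robot touching nothing.
It also fails if it takes over 40 s, if anything falls off the work surface, if the arm or the gripper's body presses on something with over 40 N, if the wrist force passes 120 N, or if a joint passes its speed limit or range.

### The arm

A 7-joint arm with a two-finger parallel gripper is mounted at the origin on the work surface. World frame = base frame: x ahead of the robot, y to its left, z up, the work surface at z = 0. Lengths are in m, angles in rad, forces in N, time in s.
With the tool pointing down it reaches from about 0.35 to 0.9 m from the base axis. Payload 8.1 kg.
Tool frame: the origin (TCP) lies between the finger pads; the fingertips stand ahead of it and the grasp point (between the pads) is the TCP (arm.nose_length is the z of the fingertips in the tool frame, in m); z points along the fingers, y is the line along which they close (so a half turn about z gives the same grasp; the last joint's range is limited). The gripper opens to 92 mm and grips with 3 to 60 N. Pads are 19 mm wide; open, the fingers measure 130 mm over their backs; the gripper's body (75 mm by 190 mm) begins 47 mm behind the grasp point.
Start: joints at [-0.103, 0.434, 0.025, 1.573, -0.012, 1.134, -0.075], TCP at [0.625, -0, 0.246] pointing down, gripper open.
Joint ranges: [-2.62, 2.62], [-0.44, 2.09], [-1.27, 1.32], [0.08, 2.57], [-1.32, 4.46], [0.12, 2], [-2.74, 2.74]. Speed limits (rad/s): [2.22, 2.22, 3.01, 3.01, 3.14, 3.14, 3.14].

### API

Orientations are given as a rotation vector (axis times angle).
In Python, from cell import sensors, optics, arm gives the robot as it stands.
- The arm moves only by the tool arm_command, never from a script. Its argument "deltas" is one flat list of numbers, 7 for each row, row after row: the turn, a rotation vector about the world's x, y, z as a fraction of full scale, then the shift along the world's x, y, z as a fraction of full scale, then the finger opening in mm, from 0 to 91.8. In form: [wx, wy, wz, dx, dy, dz, fingers, wx, wy, wz, dx, dy, dz, fingers, ...]. A call has 1 to 20 rows; each row is the pose to reach, as a shift and turn from the pose commanded when the call began; what a row does not reach only later rows make up. Full scale, the value 1, is 1 m for a shift and 90 degrees for a turn. A row lasts 1/10 s, in which the tool goes at most 50 mm and 8.59 degrees, less where a joint would pass 70% of its speed; a pose out of reach is approached as far as the arm can. A call with a number of a shift or a turn outside -1 to 1 is refused whole. A call with a gripper value outside its range is refused whole. The fingers move at their own pace and stop on an object; "force" is the grip in N (left out, the last holds). Time passes only in rows, so rows that repeat a pose let the fingers close. It gives the time, the measured TCP pose, the force, the opening and the grip force at its end, in the units of the state.
- sensors.observe(): the state, without advancing time (a new reading comes with each control period).
- optics.get_image(name): name is "scene" or "side" or "wrist"; returns the picture (400x640x3 uint8, blue, green, red); there is no depth.
- optics.calibration(name): a dict with "camera_matrix" (3x3 intrinsics, pixels), "rvec" (rotation vector, rad) and "tvec" (3), from world to camera coordinates, as OpenCV has them. Camera axes: x right, y down, z forward; pixel columns grow to the right and rows downward; lengths in m; the calibration is good to about 2 mm. A picture is of the moment at which its call begins: read the wrist's pose just before it. calibration takes no time and is no camera call; for the wrist camera it gives the pose at the moment of the call.
- arm.sign_off(): hands the job in; it is judged then, once.
The state is a dict: "clock": time; "joints": joint angles; "dq": joint speeds; "joint_efforts": joint torques, N m; "position": TCP position; "ee_rot": TCP orientation; "force": force on the tool from outside, world axes, zero at the start; "ft_torque": the same for the moment, N m; "width": opening from 0.0 (shut) to 1.0 (fully open); "gripper_force": force on a finger pad.
Only numpy, scipy, OpenCV 4.12 (cv2) and the standard library are available. Lean on these libraries where they do the work, as an engineer would, in place of code of your own. Each camera call takes 0.05 s, during which the arm holds its last target. There are 200 camera calls.

## Working session

There is one attempt and no reset: what is moved stays moved. The work goes in short steps, Python scripts to look and compute and a tool call to move; the robot and the scene stay as the last step left them, time stands still between calls to the robot, and variables do not carry over. Pictures are saved under pics/ and viewed, at most 10 in all, crops included, and the job is handed in when it is done.

Besides the shell and the picture viewer there is one more tool, called in YAML: its name, and indented under it one key for each argument. arm_command: Moves the arm, as the interface text tells. Its arguments: {"type":"object","properties":{"deltas":{"type":"array","items":{"type":"number"}},"force":{"type":"number"}},"required":["deltas"]}

```bash
mkdir -p pics; python3 - <<'E'
from cell import sensors, optics, arm
import cv2
for n in ["scene","side"]:
    cv2.imwrite(f"pics/{n}0.png",optics.get_image(n))
s=sensors.observe();print(s,arm.nose_length)
for n in ["scene","side","wrist"]:print(optics.calibration(n))
E
```

```text
{'clock': 0.1, 'joints': array([-0.10258591,  0.43515499,  0.02497215,  1.57401572, -0.01158913,
        1.13403304, -0.07507726]), 'dq': array([ 0.00099956, -0.00161534,  0.00031934, -0.00246209,  0.00062964,
       -0.00234448,  0.00037189]), 'joint_efforts': array([ 2.76666542e-03, -6.69124532e+01,  9.87763703e-01, -3.15145969e+01,
       -6.05509384e-02,  3.73947364e-02,  1.19628339e-04]), 'position': array([ 6.24550041e-01, -6.35103408e-05,  2.45018672e-01]), 'ee_rot': array([-2.22084343e+00, -2.22072139e+00,  1.77817578e-03]), 'force': array([ 0.80656159, -0.34468615,  1.06848728]), 'ft_torque': array([ 0.05641507,  0.02840472, -0.01606873]), 'gripper_force': 0.0, 'width': 1.0009978202366507} 0.019
{'camera_matrix': array([[381.69498336,   0.        , 321.61810215],
       [  0.        , 381.69498336, 198.29776461],
       [  0.        ,   0.        ,   1.        ]]), 'rvec': array([ 1.46443275,  1.82489443, -0.96315877]), 'tvec': array([ 0.12802582, -0.18490987,  1.12120962])}
{'camera_matrix': array([[371.03228774,   0.        , 317.47081233],
       [  0.        , 371.03228774, 202.54702489],
       [  0.        ,   0.        ,   1.        ]]), 'rvec': array([ 2.29609021, -0.60102937,  0.25305628]), 'tvec': array([-0.39671102,  0.16601788,  0.63586003])}
{'camera_matrix': array([[325.64533167,   0.        , 324.5103601 ],
       [  0.        , 325.64533167, 200.62202771],
       [  0.        ,   0.        ,   1.        ]]), 'rvec': array([-2.87884237e+00,  1.26838824e-03,  3.91743748e-03]), 'tvec': array([-0.62374102, -0.03382788,  0.38942291])}
```

View pics/scene0.png

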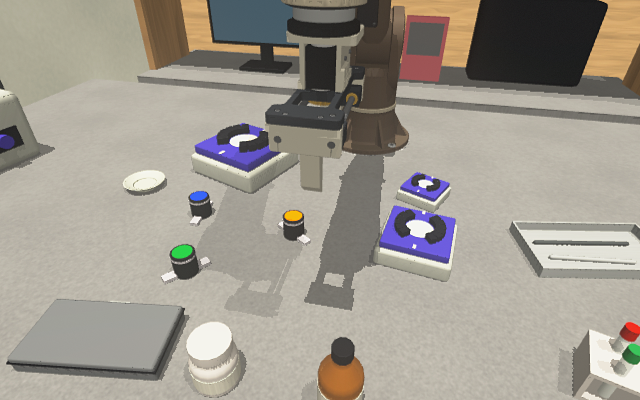

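View pics/side0.png

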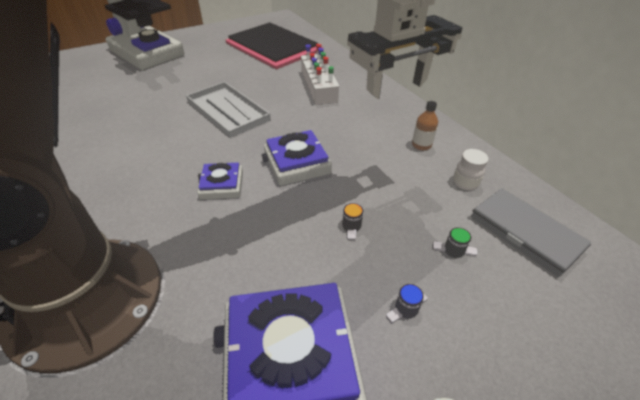

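The middle-sized lamp is at scene (420,235) and side (297,150). The blue cell is at scene (200,203) and side (410,298), amber at scene (293,222), green at scene (183,258). The larger and smaller lamps are decoys.

```bash
cat > h.py <<'E'
import cv2, numpy as np
from cell import sensors, optics, arm
def ray(c,uv):
    R=cv2.Rodrigues(c["rvec"])[0]; o=-R.T@c["tvec"]
    p=cv2.undistortPoints(np.array([[uv]],float),c["camera_matrix"],None)[0,0]
    return o,R.T@np.array([p[0],p[1],1])
def plane(c,uv,z):
    o,d=ray(c,uv); return (o+d*(z-o[2])/d[2])
def blobs(mask,mn=30):
    n,l,s,ce=cv2.connectedComponentsWithStats(mask.astype(np.uint8))
    return [(s[i,4],ce[i],l==i) for i in range(1,n) if s[i,4]>=mn]
RNG={"blue":((108,150,60),(122,255,255)),"purple":((123,120,60),(135,255,255)),"amber":((10,180,100),(25,255,255)),"green":((50,150,60),(80,255,255))}
def mask(im,n): return cv2.inRange(cv2.cvtColor(im,cv2.COLOR_BGR2HSV),*RNG[n])>0
E
python3 - <<'E'
from h import *
for n in ["scene","side"]:
    im=cv2.imread(f"pics/{n}0.png");c=optics.calibration(n)
    for k in RNG:
        for a,ce,m in blobs(mask(im,k),40): print(n,k,a,ce.round(1),plane(c,ce,.05 if k=="purple" else .045).round(4))
for n in ["wrist"]:
    c=optics.calibration(n);print(ray(c,(320,200)))
E
```

```text
scene blue 128 [198.1 195.6] [ 0.4678 -0.2836  0.045 ]
scene purple 93 [254.5 130. ] [ 0.1477 -0.2835  0.05  ]
scene purple 174 [  5.9 141.3] [ 0.3587 -0.8533  0.05  ]
scene purple 1135 [230.6 153.2] [ 0.2893 -0.2906  0.05  ]
scene purple 449 [424. 189.] [0.3463 0.158  0.05  ]
scene purple 1829 [418.1 237.6] [0.5088 0.1467 0.05  ]
scene amber 152 [292.8 215.3] [ 0.4889 -0.0816  0.045 ]
scene amber 431 [341.9 381. ] [0.7889 0.0617 0.045 ]
scene green 218 [181.5 251.2] [ 0.6259 -0.2321  0.045 ]
scene green 105 [634.4 349.1] [0.6664 0.4167 0.045 ]
side blue 297 [411.  293.8] [ 0.4687 -0.2815  0.045 ]
side purple 120 [113.3  24.8] [0.2302 1.1591 0.05  ]
side purple 744 [296.4 153. ] [0.473  0.1289 0.05  ]
side purple 395 [218.9 178.2] [0.2908 0.1316 0.05  ]
side purple 7371 [291.1 351.4] [ 0.2587 -0.2728  0.05  ]
side amber 81 [352.9 209.8] [ 0.4899 -0.0798  0.045 ]
side green 81 [460.2 234.5] [ 0.6276 -0.2289  0.045 ]
(array([0.62480737, 0.06771849, 0.38324579]), array([-0.01663876, -0.25787166, -0.96613707]))
```

arm_command:
  deltas: [0,0,0,-0.035,0.033,0.01,91.8,0,0,0,-0.07,0.065,0.02,91.8,0,0,0,-0.105,0.1,0.03,91.8,0,0,0,-0.14,0.13,0.03,91.8,0,0,0,-0.14,0.13,0.03,91.8,0,0,0,-0.14,0.13,0.03,91.8]

```text
clock: 0.7
position: [0.4844, 0.1306, 0.2759]
ee_rot: [2.219, 2.224, 0.0]
force: [0.7, -0.2, -1.2]
width: 1.003
gripper_force: 0.0
```

```bash
python3 - <<'E'
from h import *
import pickle
c=optics.calibration("wrist");im=optics.get_image("wrist");cv2.imwrite("pics/w1.png",im);pickle.dump(c,open("w1.pkl","wb"))
s=sensors.observe();print(s["position"],s["clock"],s["joints"].round(2),s["ee_rot"])
for k in RNG:
    for a,ce,m in blobs(mask(im,k),40): print(k,a,ce.round(1),plane(c,ce,.05 if k=="purple" else .045).round(4))
E
```

```text
[0.48522629 0.12955454 0.27573121] 0.75 [-0.33  0.21 -0.05  1.82  0.01  1.11 -0.38] [ 2.22103940e+00  2.22112790e+00 -1.76630697e-04]
purple 2978 [167.3 143.4] [0.31   0.1658 0.05  ]
purple 6430 [323.6 156.5] [0.4829 0.1515 0.05  ]
amber 142 [599.8 225.7] [0.8137 0.0685 0.045 ]
```

View pics/w1.png

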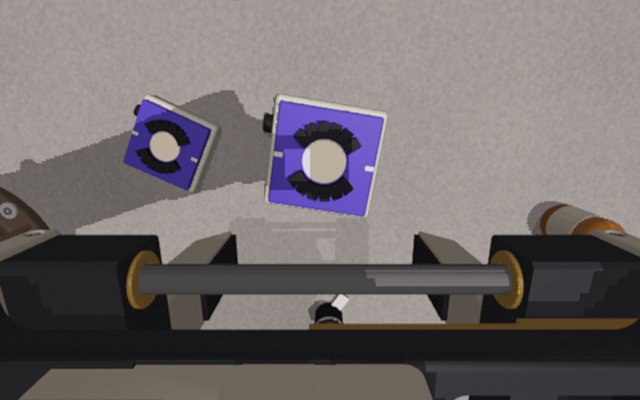

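The wrist view shows the middle lamp with the notch marks at about (278,154) and (369,169), its lens at (324,161), and the box corners all visible.

```bash
python3 - <<'E'
from h import *
import pickle
im=cv2.imread("pics/w1.png");c=pickle.load(open("w1.pkl","rb"))
big=max(blobs(mask(im,"purple"),40),key=lambda b:b[0])[2].astype(np.uint8)
cnt=max(cv2.findContours(big,cv2.RETR_EXTERNAL,cv2.CHAIN_APPROX_NONE)[0],key=cv2.contourArea)
P=np.array([plane(c,p[0],.05)[:2] for p in cv2.convexHull(cnt)])
print(cv2.minAreaRect((P*1000).astype(np.float32)))
g=cv2.cvtColor(im,cv2.COLOR_BGR2HSV)
w=((g[...,1]<90)&(g[...,2]>120)).astype(np.uint8)
h=np.zeros_like(big);cv2.drawContours(h,[cv2.convexHull(cnt)],-1,1,-1);h=cv2.erode(h,np.ones((3,3)))
q=[]
for a,ce,m in blobs(w*h,8):
    p=plane(c,ce,.05);print(a,ce.round(1),p.round(4));q.append(p)
bl=((g[...,2]<60)&(h>0))
for a,ce,m in blobs(bl,100): print("ring",a,ce.round(1),plane(c,ce,.06).round(4))
E
```

```text
((482.83917236328125, 146.79632568359375), (113.02287292480469, 113.2149887084961), 80.96248626708984)
1552 [323.7 161.2] [0.483  0.1463 0.05  ]
48 [278.1 153.9] [0.4322 0.1543 0.05  ]
46 [368.5 168.3] [0.5335 0.1382 0.05  ]
ring 970 [327.4 135.6] [0.4871 0.1751 0.06  ]
ring 941 [319.3 187.1] [0.4782 0.1187 0.06  ]
```

arm_command:
  deltas: [0,0,0,0,-0.045,0,91.8,0,0,0,0,-0.09,0,91.8,0,0,0,0,-0.135,0,91.8,0,0,0,-0.005,-0.18,-0.01,91.8,0,0,0,-0.005,-0.225,-0.02,91.8,0,0,0,-0.01,-0.27,-0.03,91.8,0,0,0,-0.01,-0.315,-0.04,91.8,0,0,0,-0.015,-0.36,-0.05,91.8,0,0,0,-0.017,-0.4,-0.065,91.8,0,0,0,-0.017,-0.415,-0.08,91.8,0,0,0,-0.017,-0.415,-0.08,91.8,0,0,0,-0.017,-0.415,-0.08,91.8]

```text
clock: 1.95
position: [0.4676, -0.2857, 0.1952]
ee_rot: [-2.223, -2.218, 0.001]
force: [0.3, 0.2, -0.4]
width: 0.998
gripper_force: 0.0
```

```bash
python3 - <<'E'
from h import *
import pickle
c=optics.calibration("wrist");im=optics.get_image("wrist");cv2.imwrite("pics/w2.png",im);pickle.dump(c,open("w2.pkl","wb"))
s=sensors.observe();print(s["position"],s["clock"],s["joints"].round(2),s["ee_rot"])
for k in RNG:
    for a,ce,m in blobs(mask(im,k),40): print(k,a,ce.round(1),plane(c,ce,.05 if k=="purple" else .045).round(4))
E
```

```text
[ 0.46821661 -0.28488711  0.19580172] 2.0 [ 0.3   0.36  0.2   1.84 -0.08  0.95  0.53] [-2.22162022e+00 -2.22070894e+00 -1.55256658e-04]
blue 1101 [326.1 189.2] [ 0.4684 -0.2847  0.045 ]
purple 14029 [118.6 136.1] [ 0.2907 -0.2364  0.05  ]
purple 1648 [ 20.3 167.5] [ 0.1995 -0.2633  0.05  ]
purple 106 [  3.8 234.3] [ 0.1688 -0.3258  0.05  ]
green 1234 [508.5 130.5] [ 0.6265 -0.233   0.045 ]
```

View pics/w2.png

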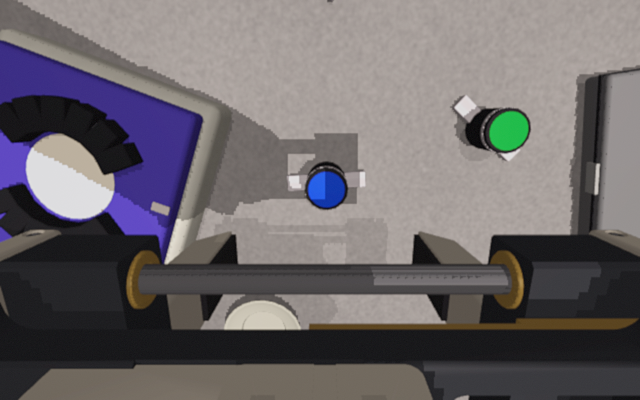

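The blue cell's glass is at (326,189), with wing ends at (294,182) and (361,178), so the wings lie nearly along world x. The big lamp lies to its left, so I'll close along y. First, a precise wing angle.

```bash
python3 - <<'E'
from h import *
import pickle
im=cv2.imread("pics/w2.png");c=pickle.load(open("w2.pkl","rb"))
g=cv2.cvtColor(im,cv2.COLOR_BGR2HSV)
w=((g[...,1]<25)&(g[...,2]>205)).astype(np.uint8)
w[:, :280]=0;w[:,375:]=0;w[:160]=0;w[210:]=0
q=[]
for a,ce,m in blobs(w,15):
    ys,xs=np.where(m);print(a,ce.round(1),plane(c,ce,.006).round(4),xs.min(),xs.max(),ys.min(),ys.max())
m=max(blobs(mask(im,"blue"),40))[2] if 0 else mask(im,"blue").astype(np.uint8)
m[:, :280]=0;m[:,375:]=0
cnt=max(cv2.findContours(m,0,2)[0],key=cv2.contourArea)
P=np.array([plane(c,p[0],.045)[:2] for p in cnt],np.float32)*1000
print(cv2.minEnclosingCircle(P))
# big lamp right edge at cell row
for uv in [(200,235),(220,110)]: print(plane(c,uv,.08))
E
```

```text
72 [362.  178.7] [ 0.5052 -0.2828  0.006 ] 360 364 172 186
116 [294.3 181.5] [ 0.436  -0.2855  0.006 ] 289 300 176 187
((468.44207763671875, -284.9486999511719), 17.302507400512695)
[ 0.36362421 -0.31535437  0.08      ]
[ 0.38889813 -0.21544201  0.08      ]
```

arm_command:
  deltas: [0,0,-0.095,0,0,0,91.8,0,0,-0.19,0,0,0,91.8,0,0,-0.285,0,0,0,91.8,0,0,-0.38,0,0,-0.01,91.8,0,0,-0.475,0,0,-0.02,91.8,0,0,-0.57,0,0,-0.03,91.8,0,0,-0.665,0,0,-0.04,91.8,0,0,-0.76,0,0,-0.05,91.8,0,0,-0.855,0,0,-0.06,91.8,0,0,-0.95,0,0,-0.07,91.8,0,0,-0.975,0,0,-0.08,91.8,0,0,-0.975,0,0,-0.11,91.8,0,0,-0.975,0,0,-0.13,91.8,0,0,-0.975,0,0,-0.145,91.8,0,0,-0.975,0,0,-0.155,91.8,0,0,-0.975,0,0,-0.16,91.8,0,0,-0.975,0,0,-0.16,91.8]

```text
clock: 3.7
position: [0.4681, -0.2847, 0.0356]
ee_rot: [-3.141, -0.064, 0.0]
force: [0.7, -0.2, 0.3]
width: 1.004
gripper_force: 0.0
```

arm_command:
  deltas: [0,0,0,0,0,0,60,0,0,0,0,0,0,46,0,0,0,0,0,0,42,0,0,0,0,0,0,38,0,0,0,0,0,0,34,0,0,0,0,0,0,30,0,0,0,0,0,0,30,0,0,0,0,0,0,30]
  force: 25

```text
clock: 4.5
position: [0.468, -0.285, 0.0358]
ee_rot: [-3.141, -0.062, 0.0]
force: [0.0, 0.8, 0.6]
width: 0.434
gripper_force: 25.0
```

arm_command:
  deltas: [0,0,0,0,0,0.03,30,0,0,0,0,0,0.07,30,0,0,0,0,0,0.11,30,0,0,0,0,0,0.13,30,0,0,0.05,0,0.02,0.13,30,0,0,0.1,0,0.06,0.13,30,0,0,0.15,0,0.1,0.13,30,0,0,0.2,0.005,0.14,0.13,30,0,0,0.25,0.005,0.18,0.13,30,0,0,0.3,0.01,0.22,0.13,30,0,0,0.35,0.01,0.26,0.13,30,0,0,0.4,0.015,0.3,0.13,30,0,0,0.45,0.015,0.34,0.13,30,0,0,0.5,0.015,0.38,0.13,30,0,0,0.54,0.015,0.41,0.13,30,0,0,0.54,0.015,0.425,0.13,30,0,0,0.54,0.015,0.4315,0.13,30,0,0,0.54,0.015,0.4315,0.13,30,0,0,0.54,0.015,0.4315,0.13,30]

```text
clock: 6.4
position: [0.483, 0.1448, 0.1655]
ee_rot: [2.838, 1.345, -0.001]
force: [0.6, -0.0, -1.1]
width: 0.432
gripper_force: 25.0
```

```bash
python3 - <<'E'
from h import *
s=sensors.observe();print(s["position"],s["clock"],s["joints"].round(2),s["ee_rot"],s["width"],s["force"])
z=s["position"][2]
out=[]
for n,k in (("scene",(420,225)),("side",(300,145))):
    c=optics.calibration(n);im=optics.get_image(n);cv2.imwrite(f"pics/{n}3.png",im)
    for nm in ("blue",):
        for a,ce,m in blobs(mask(im,nm),10): print(n,a,ce,plane(c,ce,z-.0355+.045))
    x,y=k;out.append(cv2.resize(im[y-80:y+60,x-70:x+70],(400,400),interpolation=cv2.INTER_CUBIC))
cv2.imwrite("pics/c3.png",np.hstack(out))
E
```

```text
[0.48296887 0.14478007 0.1655433 ] 6.4 [-0.61  0.33  0.27  1.98 -0.12  0.85 -0.96] [ 2.83830698e+00  1.34501057e+00 -1.13920242e-03] 0.4321627034839886 [ 0.62927972 -0.03775913 -1.14948793]
scene 95 [432.73684211 166.57894737] [0.48261331 0.15052812 0.1750433 ]
side 38 [295.86842105  98.57894737] [0.48567667 0.14621981 0.1750433 ]
```

View pics/c3.png

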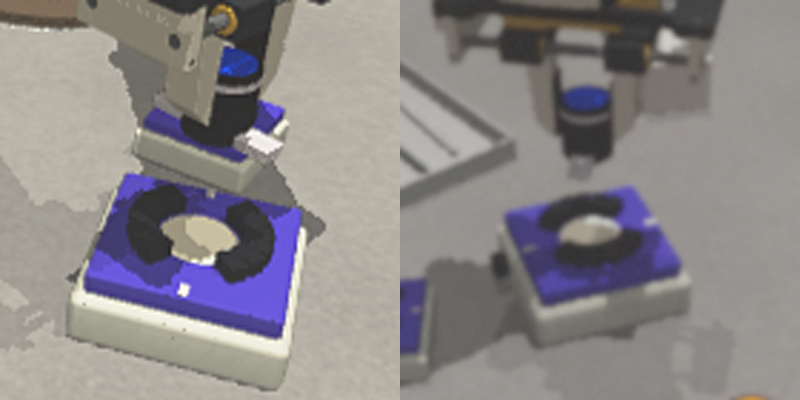

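The cell hangs over the middle lamp with its wings about 60° off the notches. Wing ends are visible at (265,145) in the left half of the crop and (580,165) in the right half. I'm lowering it now.

arm_command:
  deltas: [0,0,0,0,0,-0.02,30,0,0,0,0,0,-0.04,30,0,0,0,0,0,-0.055,30,0,0,0,0,0,-0.062,30,0,0,0,0,0,-0.064,30,0,0,0,0,0,-0.064,30,0,0,0,0,0,-0.064,30]

```text
clock: 7.2
position: [0.4835, 0.1464, 0.1024]
ee_rot: [2.838, 1.348, 0.002]
force: [-0.8, 0.5, -1.7]
width: 0.432
gripper_force: 25.0
```

arm_command:
  deltas: [0,0,0,0,0,-0.001,30,0,0,0,0,0,-0.002,30,0,0,0,0,0,-0.003,30,0,0,0,0,0,-0.004,30,0,0,0,0,0,-0.004,30]

```text
clock: 7.7
position: [0.483, 0.1465, 0.0977]
ee_rot: [2.837, 1.349, 0.0]
force: [1.2, -0.6, -0.9]
width: 0.427
gripper_force: 25.0
```

arm_command:
  deltas: [0,0,0,0,0,-0.001,30,0,0,0,0,0,-0.001,30,0,0,0,0,0,-0.002,30,0,0,0,0,0,-0.002,30,0,0,0,0,0,-0.002,30]

```text
clock: 8.2
position: [0.4831, 0.1465, 0.0975]
ee_rot: [-2.837, -1.348, -0.001]
force: [-8.5, -2.9, 27.5]
width: 0.431
gripper_force: 25.0
```

arm_command:
  deltas: [0,0,0,0,0,0.001,30,0,0,0,0,0,0.002,30,0,0,0,0,0,0.002,44,0,0,0,0,0,0.002,52,0,0,0,0,0,0.002,52,0,0,0,0,0,0.002,52,0,0,0,0,0,0.002,52]

```text
clock: 8.9
position: [0.483, 0.1465, 0.0976]
ee_rot: [2.837, 1.349, -0.0]
force: [-0.3, -0.4, 0.2]
width: 0.563
gripper_force: 0.0
```

```bash
python3 - <<'E'
from h import *
s=sensors.observe();print(s["position"],s["clock"],s["joints"].round(2),s["ee_rot"],s["width"],s["force"])
out=[]
for n,k in (("scene",(420,225)),("side",(300,145))):
    c=optics.calibration(n);im=optics.get_image(n)
    for a,ce,m in blobs(mask(im,"blue"),10): print(n,a,ce,plane(c,ce,.107))
    x,y=k;out.append(cv2.resize(im[y-80:y+60,x-70:x+70],(400,400),interpolation=cv2.INTER_CUBIC))
cv2.imwrite("pics/c4.png",np.hstack(out))
E
```

```text
[0.48299639 0.14646824 0.09764624] 8.9 [-0.58  0.43  0.24  2.04 -0.16  0.68 -0.92] [ 2.83726763e+00  1.34873631e+00 -2.25011000e-04] 0.5628373271788973 [-0.27200766 -0.43121737  0.19207084]
scene 88 [426.48863636 203.13636364] [0.48577783 0.15181906 0.107     ]
side 57 [296.9122807  126.31578947] [0.48568282 0.14677352 0.107     ]
```

View pics/c4.png

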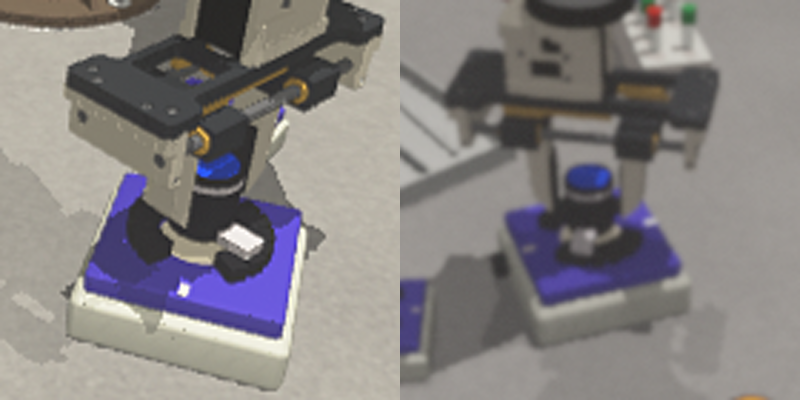

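The cell rests upright and centred on the ring, released, with its wings on the black segments, about 60° from the notch mark at (183,290). Next I'll regrip, press lightly and turn.

arm_command:
  deltas: [0,0,0,0,0,0,42,0,0,0,0,0,0,36,0,0,0,0,0,0,30,0,0,0,0,0,0,30,0,0,0,0,0,0,30,0,0,0,0,0,-0.001,30,0,0,-0.06,0,0,-0.001,30,0,0,-0.12,0,0,-0.001,30,0,0,-0.18,0,0,-0.001,30,0,0,-0.24,0,0,-0.001,30,0,0,-0.3,0,0,-0.001,30,0,0,-0.36,0,0,-0.001,30,0,0,-0.36,0,0,-0.001,30]

```text
clock: 10.3
position: [0.4841, 0.1469, 0.0977]
ee_rot: [-3.101, -0.498, -0.004]
force: [0.5, 0.2, 9.7]
width: 0.429
gripper_force: 25.0
```

arm_command:
  deltas: [0,0,-0.05,0,0,0,30,0,0,-0.1,0,0,0,30,0,0,-0.15,0,0,0,30,0,0,-0.2,0,0,0,30,0,0,-0.25,0,0,0,30,0,0,-0.305,0,0,0,30,0,0,-0.305,0,0,0,30,0,0,-0.305,0,0,0,30]

```text
clock: 11.1
position: [0.4829, 0.1465, 0.0966]
ee_rot: [3.132, -0.242, -0.0]
force: [0.3, -0.4, -1.0]
width: 0.433
gripper_force: 25.0
```

The force has fallen to zero, so the wings are over the notches. I'm following the drop down.

arm_command:
  deltas: [0,0,0,0,0,-0.003,30,0,0,0,0,0,-0.006,30,0,0,0,0,0,-0.009,30,0,0,0,0,0,-0.011,30,0,0,0,0,0,-0.012,30,0,0,0,0,0,-0.012,30,0,0,0,0,0,-0.012,30]

```text
clock: 11.8
position: [0.4829, 0.1463, 0.0856]
ee_rot: [-3.131, 0.247, 0.001]
force: [-5.4, -0.7, 19.0]
width: 0.427
gripper_force: 25.0
```

It is seated: TCP at 0.0856, 12 mm lower, with 19 N of contact force. Releasing and retreating.

arm_command:
  deltas: [0,0,0,0,0,0.001,30,0,0,0,0,0,0.001,46,0,0,0,0,0,0.001,60,0,0,0,0,0,0.001,64,0,0,0,0,0,0.001,64,0,0,0,0,0,0.001,64,0,0,0,0,0,0.02,64,0,0,0,0,0,0.05,64,0,0,0,0,0,0.09,64,0,0,0,0,0,0.13,64,0,0,0,0,0,0.17,64,0,0,0,0,0,0.17,64,0,0,0,0,0,0.17,64]

```text
clock: 13.1
position: [0.4833, 0.1468, 0.2554]
ee_rot: [-3.13, 0.246, -0.002]
force: [0.0, 0.0, -0.5]
width: 0.696
gripper_force: 0.0
```

```bash
python3 - <<'E'
from h import *
s=sensors.observe();print(s["position"],s["clock"],s["width"],s["force"])
out=[]
for n,k in (("scene",(420,225)),("side",(300,145))):
    c=optics.calibration(n);im=optics.get_image(n)
    for a,ce,m in blobs(mask(im,"blue"),10): print(n,a,ce,plane(c,ce,.095))
    for q in("amber","green"):
        for a,ce,m in blobs(mask(im,q),60): print(n,q,ce)
    x,y=k;out.append(cv2.resize(im[y-80:y+60,x-70:x+70],(400,400),interpolation=cv2.INTER_CUBIC))
cv2.imwrite("pics/c5.png",np.hstack(out))
E
```

```text
[0.48329367 0.14677642 0.25542746] 13.1 0.6958675446082841 [ 0.03838219  0.02670542 -0.54883962]
scene 179 [421.92178771 207.39106145] [0.48231341 0.14620016 0.095     ]
scene amber [292.8807947  215.29801325]
scene amber [341.80731707 381.41219512]
scene green [181.48130841 251.1588785 ]
scene green [634.35849057 348.98113208]
side 87 [296.11494253 131.27586207] [0.48307578 0.14651504 0.095     ]
```

View pics/c5.png

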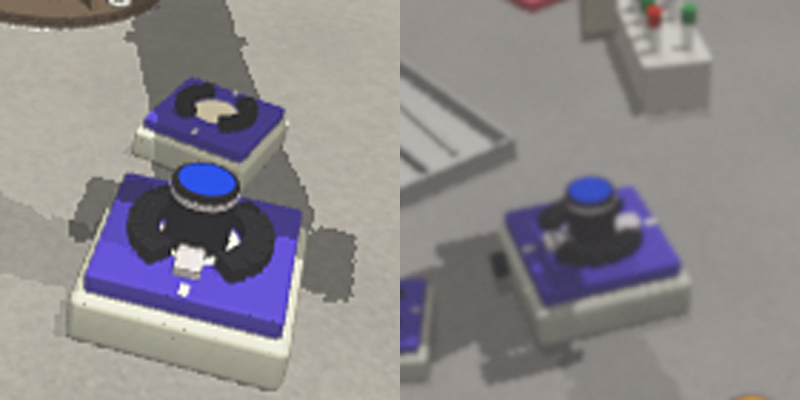

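The cell is seated with a wing in the notch at (190,262), in line with the white mark at (183,290). It is upright and centred, and the amber and green cells haven't moved.

```bash
python3 -c "
from cell import arm
print(arm.sign_off())"
```

```text
the job is handed in; nothing more can be done
None
```

The blue filter cell is fully home in the middle-sized lamp's notches and released, the amber and green cells were not disturbed, and the job was handed in after about 13 s of robot time.

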